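# Hold a hotplate's splash cover in its hinge, ready for the pin

### The job

The splash cover of the two-zone hotplate has to go back on its hinge, and it will fold down over the zone where the steel beaker now stands: without lifting or tipping the beaker, slide it sideways onto the other zone, wholly inside the small circle marked there, and let go of it. Then lift the blue splash cover out of the drying rack and set it upright on the hinge at the back of the hotplate, its two knuckles down in the gaps between the three fixed knuckles so that the holes line up for the pin. A colleague will push the pin in, so finish while still holding the cover there, upright, steady and not pressed hard, and leave everything else on the bench where it is.

Things in the scene. Friction and masses are not known exactly. Their poses are not given: they have to be found in the camera images.
- hotplate: White two-zone hotplate, 160 (x) x 300 (y) x 70 mm high, fixed; origin at the centre of its underside on the bench, x to its rear (hinge side, away from the robot), y to its left, z up. Dark flat top 70 mm above the origin; each zone has a printed outer ring of 120 mm and a white inner circle of 90 mm diameter. Knobs on its front.
- zone_free (a point): Centre of the free zone (the right, -y one) on the hotplate's top face; the beaker belongs inside the 90 mm inner circle around it. Axes as the hotplate's.
- zone_hinge (a point): Centre of the other zone (left, +y, in front of the hinge) on the hotplate's top face, where the beaker stands at the start, up to 12 mm off centre. 150 mm from zone_free.
- hinge (a point): Middle of the fixed hinge bracket on the hotplate's rear, on the bore axis, 83 mm above the bench; y along the bore, z up. Three knuckles, 16 mm outside, 8 mm bore, 16 mm long, at y = -40, 0, 40 mm; two 24 mm gaps at y = -20, 20, open above. Each gap's root is a cradle with 45-degree flanks that takes a 16 mm knuckle from above and stops it within 1 mm below the bore axis.
- beaker_center (a point): Centre (half-way up) of the open stainless steel beaker, 60 mm outside diameter (63 mm at the rim), 75 mm high, wall 2 mm, about 0.2 kg, standing on the hotplate; z is its axis. When it stands on the hotplate's top this point is 37.5 mm above that face.
- cover_lip (a point): Centre of the white grip lip on the top edge of the blue splash cover: 12 mm thick (x), 90 wide (y), 20 high; pinch it across its thickness from above. x square to the sheet, y along its width, z up. Cover: 6 mm sheet, 145 mm wide, 158 high, 0.3 kg. It stands loose in an outer slot of the drying rack, knuckles down, leaning up to 3 degrees; lift it straight up until its knuckles clear the wires.
- cover_bore (a point): Point on the cover's own bore axis, midway between its two knuckles, 140 mm straight below cover_lip and 8 mm above their undersides; y along the bore. The steel knuckles: 16 mm outside, 8 mm bore, 20 mm long, centred 20 mm either side of this point; the sheet starts 14 mm above it. Same either way round. In place, this point lies on hinge with y along the hinge's.
- rack: Fixed white drying rack, 160 (x) x 190 (y) mm; origin at the centre of its underside. Floor 12 mm high, with three slots of upright steel wires across it, 50 mm apart in x (middle one empty), each 10 mm wide, wires at y = -60 and 60 mm and up to 91 mm high.
- beaker: The same steel beaker; origin at the centre of its underside.
- cover: The same blue splash cover; origin midway between the undersides of its knuckles, 8 mm below cover_bore.
- tray_lid: Grey plastic tray lid, 150 x 90 x 6 mm, loose and upright in the rack's other outer slot, lower than the cover; leave it there. Origin at the middle of its lower edge.
- pin: Brass hinge pin 6.5 mm thick, 100 mm long with a bent end, lying in a low steel tray (90 x 160 x 18 mm) behind the hotplate; leave it. Origin at the middle of the pin.
- amber_a: Amber reagent bottle with blue cap, 62 mm diameter, 145 mm high, at the side of the bench; leave it. Origin under its base.
- amber_b: Amber reagent bottle with black cap, 62 mm diameter, 145 mm high, at the side of the bench; leave it. Origin under its base.
- wash_bottle: White bottle with red cap, 62 mm diameter, 150 mm high, at the side of the bench; leave it. Origin under its base.
- wrench: Steel wrench, 150 mm, lying at the back right of the bench; leave it. Origin at the centre of its underside.
Not all that is in view belongs to the job. Of the things like the cover, leave any that is red; of the rest the smaller one is meant.

How it is judged:
By the outcome, as a careful person would: the job done as asked, in the order asked, and still so for the second after the job is handed in, while the arm keeps its last pose, push and grip.
It also fails if it takes over 54 s, if anything falls off the work surface, if the arm or the gripper's body presses on something with over 40 N, if the wrist force passes 120 N, or if a joint passes its speed limit or range.

### The arm

A 6-joint arm with a two-finger parallel gripper is mounted at the origin on the work surface. World frame = base frame: x ahead of the robot, y to its left, z up, the work surface at z = 0. Lengths are in m, angles in rad, forces in N, time in s.
With the tool pointing down it reaches from about 0.25 to 0.725 m from the base axis. Payload 4 kg.
Tool frame: the origin (TCP) lies midway between the tips of the shut fingers; the grasp point (between the pads) lies 19 mm behind it; z points along the fingers, y is the direction in which the jaws open and shut (so a half turn about z gives the same grasp; the last joint's range is limited). The gripper opens to 85 mm and grips with 20 to 120 N. Pads are 22 mm wide; open, the fingers measure 114 mm over their backs; the gripper's body (76 mm by 85 mm) begins 54 mm behind the grasp point. The pads swing forward as they close: fully open they stand 13 mm farther back than shut.
Start: joints at [-1.292, 0.241, 0.005, 1.335, 0, 1.571], TCP at [0.138, -0.481, 0.231] pointing down, gripper open.
Joint ranges: [-2.72, 2.72], [-1.05, 1.87], [-1.09, 1.28], [-1.99, 2.15], [-1.42, 1.44], [-3.14, 3.14]. Speed limits (rad/s): [2.79, 2.79, 3.14, 3.14, 3.14, 3.14].

### API

Orientations are given as a unit quaternion [x, y, z, w].
In Python, from workcell import get_obs, camera, camera_model, job_done, masks_of gives the robot as it stands.
- The arm moves only by the tool jog_arm, never from a script. Its argument "deltas" is a list that holds one entry, the list of rows, each a list of 7 numbers: the shift along the tool's x, y, z in mm, then the turn, a rotation vector about the tool's x, y, z in degrees, then the finger opening in mm, from 0 to 85.4. A call has 1 to 5 rows; each row shifts and turns the pose as measured when the row begins, along the tool's axes as they then stand; what a row does not reach is not made up. A row lasts 1/10 s, in which the tool goes at most 50 mm and 8.59 degrees, less where a joint would pass 70% of its speed; a pose out of reach is approached as far as the arm can. A call with a gripper value outside its range is refused whole. The fingers move at their own pace and stop on an object; the grip force is fixed at half the most. Time passes only in rows, so rows that do not move let the fingers close. It gives the time, the measured TCP pose, the force and the opening at its end, in the units of the state.
- get_obs(): the state, without advancing time (a new reading comes with each control period).
- camera(name): name is "scene" or "top"; returns the picture (384x512x3 uint8, red, green, blue); there is no depth.
- camera_model(name): a dict with "fovy" (degrees; the focal length in pixels is half the picture's height over the tangent of half this angle, whatever the lens; pixels are square), "cx", "cy" (the principal point, pixels), "k1" (the pictures are not rectified: a ray, as slopes to the right and down, at radius r is drawn at 1 + k1 r^2 times it, then the intrinsics apply), "pose" (4x4, takes a point from camera to world coordinates). Camera axes: x right, y down, z forward; pixel columns grow to the right and rows downward; lengths in m; the calibration is good to about 2 mm. A picture is of the moment at which its call begins. camera_model takes no time and is no camera call.
- job_done(): hands the job in, once; it reports no verdict.
Trained networks look in the newest picture that a camera, given by its name, has taken for a name from the list of things; names that differ only in an ending like _2 or _b are one class to them, and where a whole thing is asked for, a point or a joint stands for the part that bears it (a point fixed in the world has none). Each returns a list of dicts, best first, with "conf" (0 to 1); they miss things now and then, are a little off and sometimes report something else, mostly with a low value. They report only what shows in the picture. A call takes as long as a camera call. They do not tell look-alikes from the thing itself.
- masks_of(target, camera): "pixels" (384x512 bool, what is visible of it) and "at" ([column, row] in pixels, amid what is visible of it).
The state is a dict: "clock": time; "joint_pos": joint angles; "joint_vel": joint speeds; "tau": joint torques, N m; "eef_pos": TCP position; "tool_rot": TCP orientation; "ft_force": force on the tool from outside, world axes, zero at the start; "ft_torque": the same for the moment, N m; "grip_width": finger opening in m.
Only numpy, scipy, OpenCV 4.12 (cv2) and the standard library are available. Lean on these libraries where they do the work, as an engineer would, in place of code of your own. Each camera call takes 0.05 s, during which the arm holds its last target. There are 200 camera calls.

## Working session

There is one attempt and no reset: what is moved stays moved. The work goes in short steps, Python scripts to look and compute and a tool call to move; the robot and the scene stay as the last step left them, time stands still between calls to the robot, and variables do not carry over. Pictures are saved under pics/ and viewed, about 8 in all and at most 12, crops included, and the job is handed in when it is done.

Besides the shell and the picture viewer there is one more tool, called after "Request:" by a JSON object that holds its "method" and its "body", one argument or row to a line. jog_arm: Moves the arm, as the interface text tells. Its arguments: {"type":"object","properties":{"deltas":{"type":"array"}},"required":["deltas"]}

```bash
ls; mkdir -p pics; cat > h.py <<'E'
import numpy as np, cv2
from workcell import *
def snap(n,f):
    im=camera(n); cv2.imwrite('pics/'+f,im[:,:,::-1]); return im
def K(m):
    f=192/np.tan(np.radians(m['fovy'])/2); return f
def ray(n,u,v):
    m=camera_model(n); f=K(m); d=np.array([(u-m['cx'])/f,(v-m['cy'])/f]); p=d.copy()
    for _ in range(30): p=d/(1+m['k1']*(p@p))
    T=np.array(m['pose']); return T[:3,3],T[:3,:3]@np.array([p[0],p[1],1])
def atz(n,u,v,z):
    o,d=ray(n,u,v); return o+d*(z-o[2])/d[2]
def proj(n,P):
    m=camera_model(n); T=np.array(m['pose']); P=np.atleast_2d(P)
    q=(P-T[:3,3])@T[:3,:3]; s=q[:,:2]/q[:,2:]; r=(s**2).sum(1,keepdims=True)
    return s*(1+m['k1']*r)*K(m)+[m['cx'],m['cy']]
def tri(a,b):
    o1,d1=ray(*a);o2,d2=ray(*b)
    A=np.stack([d1,-d2],1);s=np.linalg.lstsq(A,o2-o1,rcond=None)[0]
    p,q=o1+s[0]*d1,o2+s[1]*d2; return (p+q)/2,np.linalg.norm(p-q)
E
python3 - <<'E'
from h import *
a=snap('scene','s0.png');b=snap('top','t0.png')
for n in('scene','top'):
    m=camera_model(n);print(n,m['fovy'],m['cx'],m['cy'],m['k1'],np.round(m['pose'],3).tolist())
    for t in('beaker','cover','cover_lip','hinge','hotplate','rack','tray_lid'):
        for r in masks_of(t,n):print(n,t,round(r['conf'],2),np.round(r['at']),r['pixels'].sum(), cv2.boundingRect(r['pixels'].astype(np.uint8)))
print(get_obs())
E
```

```text
pics
scene 46.72594066056175 256.14803265050585 193.08206454328882 -0.0812218467901081 [[0.11, 0.723, -0.682, 1.402], [0.994, -0.083, 0.072, -0.086], [-0.005, -0.686, -0.728, 1.049], [0.0, 0.0, 0.0, 1.0]]
scene beaker 0.83 [252. 194.] 625 (244, 178, 22, 32)
scene cover 0.97 [323. 138.] 1392 (303, 119, 44, 42)
scene cover 0.92 [352. 192.] 1666 (327, 176, 55, 39)
scene cover 0.82 [373. 240.] 3820 (328, 211, 88, 59)
scene cover_lip 0.94 [352. 192.] 1546 (328, 176, 52, 38)
scene cover_lip 0.92 [325. 137.] 1376 (303, 118, 44, 42)
scene cover_lip 0.86 [370. 238.] 3647 (329, 211, 87, 58)
scene hinge 0.65 [228. 216.] 4454 (166, 182, 118, 85)
scene hotplate 0.61 [227. 211.] 4765 (168, 181, 116, 85)
scene hotplate 0.59 [254. 191.] 545 (245, 179, 20, 31)
scene hotplate 0.26 [189. 282.] 296 (171, 265, 36, 40)
scene rack 0.57 [324. 210.] 572 (315, 181, 63, 42)
scene tray_lid 0.61 [340. 176.] 344 (324, 169, 50, 21)
top 49.59852023122808 257.8357493568033 196.2405631499488 -0.15254217957742183 [[0.007, -0.998, 0.07, 0.448], [-1.0, -0.007, -0.001, -0.011], [0.001, -0.07, -0.998, 1.212], [0.0, 0.0, 0
[... 613 characters left out ...]
63 (114, 215, 58, 17)
{'clock': 0.8, 'joint_pos': array([-1.29198511e+00,  2.40572867e-01,  5.00300155e-03,  1.33521781e+00,
       -2.55287974e-05,  1.57077449e+00]), 'joint_vel': array([-0.00222173, -0.00155111,  0.00151924,  0.00049591,  0.00079924,
       -0.00090375]), 'tau': array([ 1.95412482e-03, -3.72151244e+01,  2.52677768e+01,  8.61325952e-04,
        1.62418078e-04, -7.73177618e-06]), 'eef_pos': array([ 0.13759738, -0.48068799,  0.23132118]), 'tool_rot': array([ 9.90297247e-01,  1.38965325e-01, -1.20396584e-05,  6.05656508e-06]), 'ft_force': array([-0.49718658,  0.1625751 , -0.40788674]), 'ft_torque': array([0.03993049, 0.03334022, 0.07847372]), 'grip_width': 0.08520219874947302}
```

```bash
python3 - <<'E'
import cv2
for n,(x,y,w,h) in {'s0':(150,100,280,210),'t0':(90,80,280,210)}.items():
    cv2.imwrite(f'pics/{n}c.png',cv2.resize(cv2.imread(f'pics/{n}.png')[y:y+h,x:x+w],None,fx=2.85,fy=2.85,interpolation=cv2.INTER_CUBIC))
E
```

```text
(no output)
```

View pics/s0c.png

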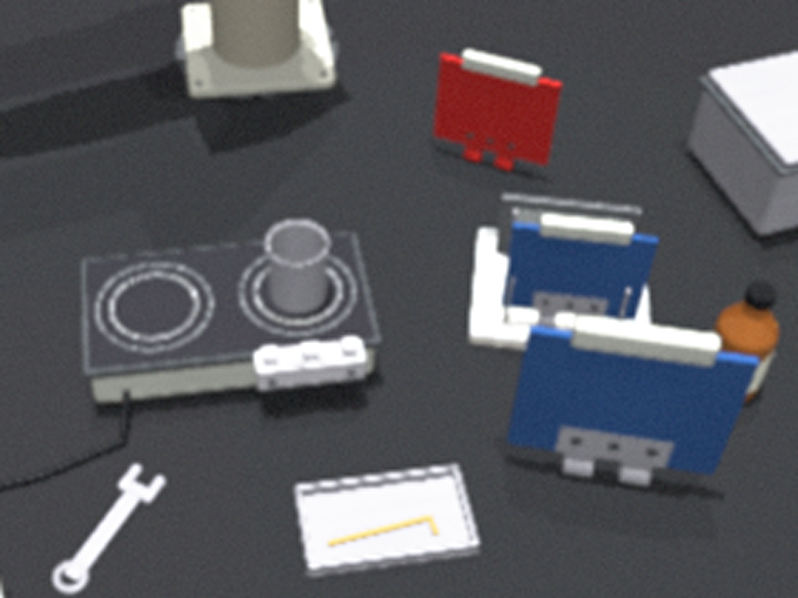

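View pics/t0c.png

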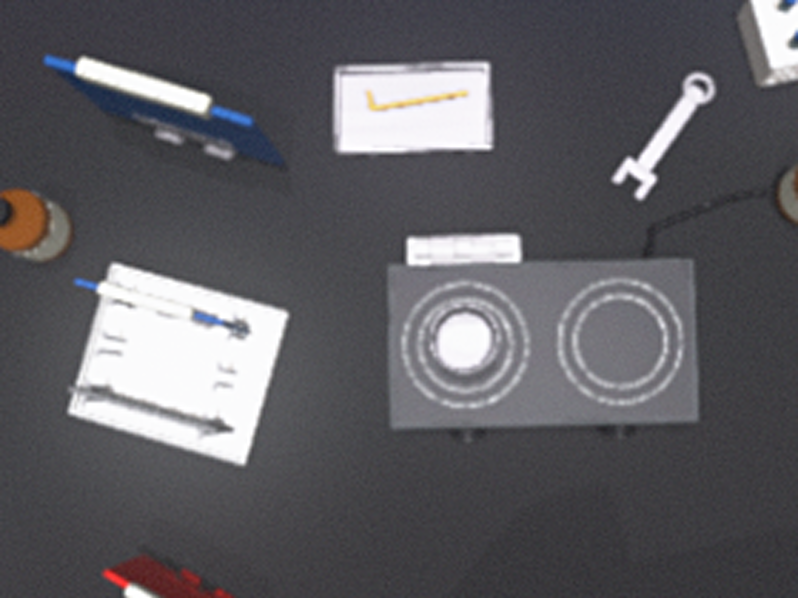

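The top and scene views show the target: the smaller blue cover in the rack's rear slot (lip at about px 322/140 scene, 140/187 top). The large blue cover and the red one are decoys. The beaker stands on the left zone (top px ~252/199) and the hinge bracket is behind it (top px ~253/167).

```bash
python3 - <<'E'
from h import *
c=lambda n,x,y:(n,x/2.85+(90 if n=='top' else 150),y/2.85+(80 if n=='top' else 100))
P=lambda *a:print(a[0],np.round(a[1],4))
for q in((389,266),(693,260),(698,420),(391,430)):P('hp top',atz(*c('top',*q),.07))
for q in((80,258),(357,235),(378,342),(84,367)):P('hp scn',atz(*c('scene',*q),.07))
for q in((465,343),(620,341)):P('ring top',atz(*c('top',*q),.07))
for q in((154,306),(298,289)):P('ring scn',atz(*c('scene',*q),.07))
P('rim scn',atz(*c('scene',297,243),.145));P('rim top',atz(*c('top',464,339),.145))
for q in((408,236),(520,235)):P('br top',atz(*c('top',*q),.091))
for q in((255,353),(363,341)):P('br scn',atz(*c('scene',*q),.091))
for q in((101,285),(195,310)):P('lip top',atz(*c('top',*q),.170))
for q in((541,221),(633,234)):P('lip scn',atz(*c('scene',*q),.170))
for q in((111,263),(288,312),(245,464),(68,412)):P('rack',atz(*c('top',*q),.012))
E
```

```text
hp top [0.591  0.0753 0.07  ]
hp top [ 0.5993 -0.2211  0.07  ]
hp top [ 0.4435 -0.2252  0.07  ]
hp top [0.4321 0.0715 0.07  ]
hp scn [ 0.4462 -0.2252  0.07  ]
hp scn [0.4458 0.0744 0.07  ]
hp scn [0.598  0.0744 0.07  ]
hp scn [ 0.5971 -0.2198  0.07  ]
ring top [0.5166 0.0008 0.07  ]
ring top [ 0.5196 -0.1493  0.07  ]
ring scn [ 0.524  -0.1482  0.07  ]
ring scn [0.5173 0.0022 0.07  ]
rim scn [0.5233 0.0011 0.145 ]
rim top [0.5157 0.001  0.145 ]
br top [0.6174 0.0559 0.091 ]
br top [ 0.6191 -0.0511  0.091 ]
br scn [ 0.6154 -0.0505  0.091 ]
br scn [0.6123 0.0565 0.091 ]
lip top [0.5604 0.3276 0.17  ]
lip top [0.5383 0.2407 0.17  ]
lip scn [0.5448 0.2415 0.17  ]
lip scn [0.5728 0.3274 0.17  ]
rack [0.6003 0.3691 0.012 ]
rack [0.5505 0.1825 0.012 ]
rack [0.3953 0.2241 0.012 ]
rack [0.4457 0.4105 0.012 ]
```

Request:
{"method": "jog_arm", "body": {
  "deltas": [
    [[0,0,0,0,0,7.25,85],[0,0,0,0,0,7.25,85],[30,-39,0,0,0,0,85],[30,-39,0,0,0,0,85],[30,-39,0,0,0,0,85]]
  ]
}}

```text
clock: 1.3
eef_pos: [0.2256, -0.3646, 0.2304]
tool_rot: [1.0, 0.001, 0.0, 0.001]
ft_force: [1.5, 0.4, 0.4]
grip_width: 0.0853
```

```bash
cat >> h.py <<'E'
from scipy.spatial.transform import Rotation as Rn
def go(p,yaw):
    """print remaining motion in tool axes to reach p with tool x at yaw (deg), pointing down"""
    o=get_obs(); R=Rn.from_quat(o['tool_rot']); a=np.radians(yaw)
    T=Rn.from_matrix(np.array([[np.cos(a),np.sin(a),0],[np.sin(a),-np.cos(a),0],[0,0,-1]]))
    print('t',round(o['clock'],2),'pos',np.round(o['eef_pos'],4),'F',np.round(o['ft_force'],1),'w',round(o['grip_width']*1000,1),
     'shift',np.round(R.inv().apply(np.array(p)-o['eef_pos'])*1000,1),'in final axes',np.round(T.inv().apply(np.array(p)-o['eef_pos'])*1000,1),'rotvec',np.round(np.degrees((R.inv()*T).as_rotvec()),2))
E
python3 -c "
from h import *
go((.519,.001,.19),1.5)"
```

```text
t 1.3 pos [ 0.2256 -0.3646  0.2304] F [1.5 0.4 0.4] w 85.3 shift [ 294.5 -364.9   39.5] in final axes [ 302.9 -357.8   40.4] rotvec [ 0.15 -0.02 -1.34]
```

Request:
{"method": "jog_arm", "body": {
  "deltas": [
    [[31,-38,0,0,0,-1.3,85],[31,-38,0,0,0,0,85],[31,-38,0,0,0,0,85],[31,-38,0,0,0,0,85],[31,-38,0,0,0,0,85]]
  ]
}}

```text
clock: 1.8
eef_pos: [0.3792, -0.1662, 0.2312]
tool_rot: [1.0, 0.011, 0.002, 0.003]
ft_force: [0.9, -1.2, -0.7]
grip_width: 0.0855
```

Request:
{"method": "jog_arm", "body": {
  "deltas": [
    [[31,-38,0,0,0,0,85],[31,-38,0,0,0,0,85],[31,-38,0,0,0,0,85],[31,-38,0,0,0,0,85],[20,-15,0,0,0,0,85]]
  ]
}}

```text
clock: 2.3
eef_pos: [0.5223, 0.0116, 0.2323]
tool_rot: [1.0, 0.014, 0.005, 0.003]
ft_force: [0.8, -1.1, 0.1]
grip_width: 0.085
```

```bash
python3 -c "
from h import *
go((.519,.001,.103),1.5)
s=snap('scene','s1.png');t=snap('top','t1.png')
cv2.imwrite('pics/c1.png',np.hstack([cv2.resize(i[y:y+110,x:x+130,::-1],None,fx=3,fy=3,interpolation=2) for i,x,y in((s,180,160),(t,195,140))]))"
```

```text
t 2.3 pos [0.5223 0.0116 0.2323] F [ 0.8 -1.1  0.1] w 85.0 shift [ -4.8   9.7 129.3] in final axes [ -3.6  10.6 129.3] rotvec [ 0.37 -0.54  0.1 ]
```

View pics/c1.png

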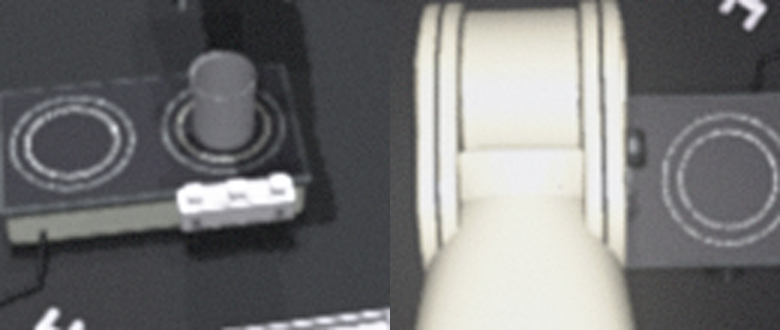

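Scene view: the gripper is above the frame of the crop; beaker rim at px 254.7/185, as measured. I descend around it.

Request:
{"method": "jog_arm", "body": {
  "deltas": [
    [[-3.5,10.5,0,0.4,-0.5,0,85],[0,0,45,0,0,0,85],[0,0,20,0,0,0,85],[0,0,0,0,0,0,85]]
  ]
}}

```text
clock: 2.8
eef_pos: [0.5182, -0.004, 0.1664]
tool_rot: [1.0, 0.013, 0.0, 0.0]
ft_force: [-1.4, 0.2, 0.1]
grip_width: 0.0849
```

```bash
python3 -c "
from h import *
go((.519,.001,.103),1.5)
s=snap('scene','s2.png')
cv2.imwrite('pics/c2.png',cv2.resize(s[110:230,170:300,::-1],None,fx=4,fy=4,interpolation=2))"
```

```text
t 2.8 pos [ 0.5182 -0.004   0.1664] F [-1.4  0.2  0.1] w 84.9 shift [ 0.9 -5.  63.4] in final axes [ 1.  -5.  63.4] rotvec [ 0.03 -0.05  0.  ]
```

View pics/c2.png

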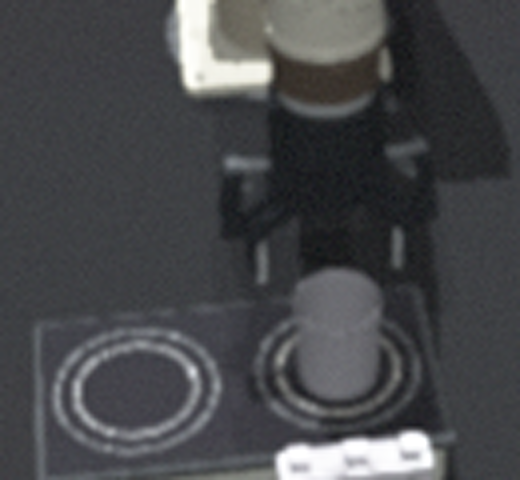

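Gripper midway at crop x≈330, beaker 337: the 5 mm offset agrees with the numbers.

Request:
{"method": "jog_arm", "body": {
  "deltas": [
    [[1,-5,0,0,0,0,85],[0,0,0,0,0,0,85],[0,0,35,0,0,0,85],[0,0,26,0,0,0,85],[0,0,0,0,0,0,85]]
  ]
}}

```text
clock: 3.35
eef_pos: [0.5244, -0.0013, 0.1134]
tool_rot: [1.0, 0.011, 0.008, 0.001]
ft_force: [-0.6, -0.3, 0.9]
grip_width: 0.0851
```

```bash
python3 -c "
from h import *
go((.519,.001,.103),1.5)"
```

```text
t 3.35 pos [ 0.5244 -0.0013  0.1134] F [-0.6 -0.3  0.9] w 85.1 shift [-5.6 -2.4 10.3] in final axes [-5.4 -2.5 10.4] rotvec [ 0.07 -0.94 -0.22]
```

Request:
{"method": "jog_arm", "body": {
  "deltas": [
    [[-5.5,-2.5,10,0,-0.9,0,75],[0,0,0,0,0,0,66],[0,0,0,0,0,0,62],[0,0,0,0,0,0,61],[0,0,0,0,0,0,61]]
  ]
}}

```text
clock: 3.85
eef_pos: [0.5217, 0.0015, 0.1079]
tool_rot: [1.0, 0.011, 0.003, 0.001]
ft_force: [0.1, -0.2, -3.9]
grip_width: 0.0608
```

```bash
python3 -c "
from h import *
go((.521,-.149,.103),1.5)"
```

```text
t 3.85 pos [0.5217 0.0015 0.1079] F [ 0.1 -0.2 -3.9] w 60.8 shift [ -4.1 150.5   5. ] in final axes [ -4.6 150.5   4.9] rotvec [ 0.06 -0.38 -0.19]
```

Request:
{"method": "jog_arm", "body": {
  "deltas": [
    [[-0.3,8,0,0,0,0,61],[-0.3,15,0,0,0,0,61],[-0.3,15,0,0,0,0,61],[-0.3,15,0,0,0,0,61],[-0.3,8,0,0,0,0,61]]
  ]
}}

```text
clock: 4.35
eef_pos: [0.5218, -0.0639, 0.1087]
tool_rot: [1.0, 0.012, 0.004, 0.001]
ft_force: [-0.1, 0.9, -1.6]
grip_width: 0.0609
```

```bash
python3 -c "
from h import *
go((.521,-.149,.108),1.5)
s=snap('scene','s3.png')
cv2.imwrite('pics/c3.png',cv2.resize(s[110:230,170:300,::-1],None,fx=4,fy=4,interpolation=2))"
```

```text
t 4.35 pos [ 0.5218 -0.0639  0.1087] F [-0.1  0.9 -1.6] w 60.9 shift [-2.9 85.   0.8] in final axes [-3.1 85.   0.7] rotvec [ 0.11 -0.44 -0.09]
```

View pics/c3.png

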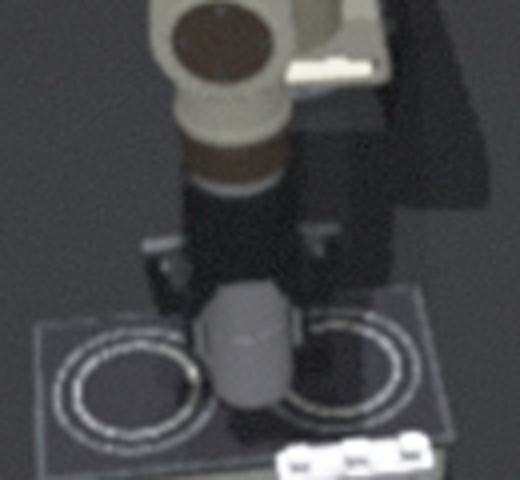

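The beaker slides along upright between the fingers (crop 245/345). Continue.

Request:
{"method": "jog_arm", "body": {
  "deltas": [
    [[-0.6,17,0,0,-0.2,0,61],[-0.6,20,0,0,0,0,61],[-0.6,20,0,0,0,0,61],[-0.6,18,0,0,0,0,61],[-0.6,8,0,0,0,0,61]]
  ]
}}

```text
clock: 4.9
eef_pos: [0.5205, -0.151, 0.109]
tool_rot: [1.0, 0.012, 0.002, 0.0]
ft_force: [0.8, 1.8, 0.4]
grip_width: 0.0612
```

```bash
python3 -c "
from h import *
go((.521,-.149,.108),1.5)
s=snap('scene','s4.png');
for r in masks_of('beaker','scene'): print(r['conf'],r['at'],cv2.boundingRect(r['pixels'].astype(np.uint8)))
print(proj('scene',[.521,-.149,.0701]))
cv2.imwrite('pics/c4.png',cv2.resize(s[130:250,160:290,::-1],None,fx=4,fy=4,interpolation=2))"
```

```text
t 4.9 pos [ 0.5205 -0.151   0.109 ] F [0.8 1.8 0.4] w 61.2 shift [ 0.6 -2.   1. ] in final axes [ 0.6 -2.   1. ] rotvec [ 0.04 -0.26 -0.14]
0.71 [198.1, 196.6] (190, 183, 23, 32)
0.39 [411.6, 214.2] (400, 198, 23, 42)
[[203.71444709 206.61558295]]
```

View pics/c4.png

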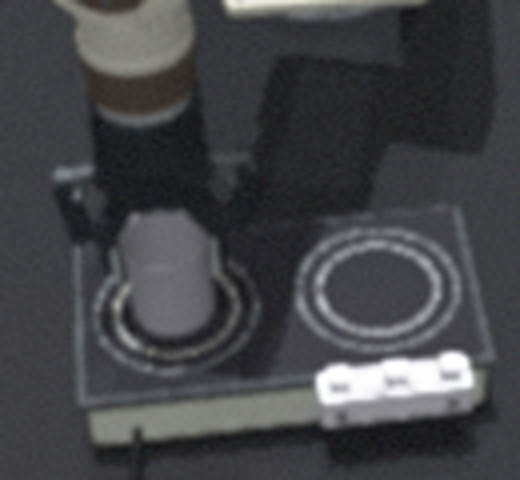

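Beaker stands in the right circle: base about crop 172/308, circle centre ~176/302, within margin. Nudge 2 mm back, release, lift straight up.

Request:
{"method": "jog_arm", "body": {
  "deltas": [
    [[-1,-3,0,0,0,0,61],[0,0,0,0,0,0,85],[0,0,0,0,0,0,85],[0,0,0,0,0,0,85],[0,0,0,0,0,0,85]]
  ]
}}

```text
clock: 5.5
eef_pos: [0.5197, -0.145, 0.1097]
tool_rot: [1.0, 0.013, 0.003, 0.001]
ft_force: [-0.4, 0.4, 0.0]
grip_width: 0.0849
```

Request:
{"method": "jog_arm", "body": {
  "deltas": [
    [[0,0,-20,0,0,0,85],[0,0,-40,0,0,0,85],[0,0,-50,0,0,0,85],[0,0,-50,0,0,0,85],[0,-40,-30,0,0,0,85]]
  ]
}}

```text
clock: 6.0
eef_pos: [0.5143, -0.1058, 0.2986]
tool_rot: [1.0, 0.012, -0.005, -0.001]
ft_force: [1.1, 0.2, 0.4]
grip_width: 0.085
```

Request:
{"method": "jog_arm", "body": {
  "deltas": [
    [[0,-50,0,0,0,8,85],[0,-50,0,0,0,8,85],[0,-50,0,0,0,8,85],[0,-50,0,0,0,8,85],[0,-50,0,0,0,8,85]]
  ]
}}

```text
clock: 6.5
eef_pos: [0.4947, -0.0932, 0.3221]
tool_rot: [0.983, -0.154, -0.008, -0.103]
ft_force: [-0.1, -0.8, -0.3]
grip_width: 0.0849
```

```bash
python3 -c "
from h import *
go((.555,.285,.25),-75)
s=snap('scene','s5.png');t=snap('top','t5.png')
cv2.imwrite('pics/c5.png',np.hstack([cv2.resize(i[y:y+130,x:x+130,::-1],None,fx=3,fy=3,interpolation=2) for i,x,y in((s,160,150),(t,240,140))]))"
```

```text
t 6.5 pos [ 0.4947 -0.0932  0.3221] F [-0.1 -0.8 -0.3] w 84.9 shift [ -52.9 -356.3  148.7] in final axes [-349.7 -156.2   72.1] rotvec [-9.17  8.21 57.  ]
```

View pics/c5.png

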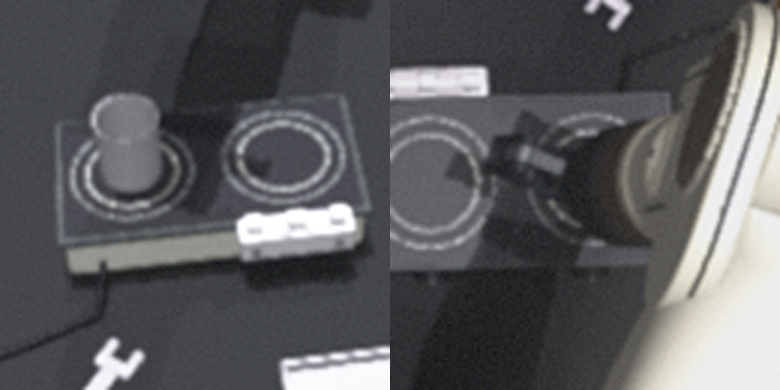

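```bash
python3 -c "
from h import *
o=get_obs();print(np.round(o['joint_pos'],3),np.round(o['joint_vel'],2))
go((.46,0,.30),-17)
a=lambda n,x,y,z:print(np.round(atz(n,x,y,z),4))
a('scene',160+125/3,150+118/3,.145);a('scene',160+132/3,150+172/3,.07)"
```

```text
[-0.31   0.261  0.249  1.605  0.199  3.141] [ 0.04  0.   -0.02 -0.04 -0.01 -0.  ]
t 6.6 pos [ 0.4948 -0.0955  0.3225] F [0.2 0.  0.5] w 85.0 shift [-61.1 -73.8  40.6] in final axes [-61.2 -81.2  22.5] rotvec [-11.4    2.52  -0.95]
[ 0.5223 -0.148   0.145 ]
[ 0.5238 -0.1483  0.07  ]
```

Released beaker is centred to ~2 mm (base at 0.523, -0.148). Joint 6 hit its range end, so I turn the other way.

Request:
{"method": "jog_arm", "body": {
  "deltas": [
    [[-10,-10,0,-6,1.3,-5,85],[-10,-10,0,-5,1.2,-6,60],[-10,-20,0,0,0,-8.5,40],[0,-20,0,0,0,-8.5,40],[0,-20,0,0,0,-8.5,40]]
  ]
}}

```text
clock: 7.1
eef_pos: [0.4693, -0.0095, 0.3239]
tool_rot: [0.986, 0.165, 0.009, 0.003]
ft_force: [0.5, 0.6, 0.6]
grip_width: 0.0398
```

Request:
{"method": "jog_arm", "body": {
  "deltas": [
    [[0,-30,0,0,0,-8.5,40],[0,-30,0,0,0,-8.5,40],[0,-30,0,0,0,-8.5,40],[10,-30,0,0,0,-8.5,40],[20,-20,0,0,0,-8.5,40]]
  ]
}}

```text
clock: 7.6
eef_pos: [0.407, 0.1335, 0.3211]
tool_rot: [0.857, 0.515, 0.008, 0.008]
ft_force: [0.2, 0.1, -0.2]
grip_width: 0.0398
```

```bash
python3 -c "
from h import *
go((.553,.284,.23),74)
snap('scene','s6.png');t=snap('top','t6.png')
print(proj('top',[.553,.284,.17]))
cv2.imwrite('pics/c6.png',cv2.resize(t[140:260,90:240,::-1],None,fx=5,fy=5,interpolation=2))"
```

```text
t 7.6 pos [0.407  0.1335 0.3211] F [ 0.2  0.1 -0.2] w 39.8 shift [200.9  56.1  93.5] in final axes [184.9  98.9  91.1] rotvec [  1.26  -0.2  -12.06]
[[141.9236517  182.92361722]]
```

```bash
python3 -c "
from h import *
c=lambda n,x,y:(n,x/2.85+(90 if n=='top' else 150),y/2.85+(80 if n=='top' else 100))
for a,b in(((101,285),(633,234)),((195,310),(541,221))): print(tri(c('top',*a),c('scene',*b)))
s=cv2.imread('pics/s6.png');t=cv2.imread('pics/t0.png')
cv2.imwrite('pics/c7.png',np.hstack([cv2.resize(s[160:240,310:390],None,fx=5,fy=5,interpolation=2),cv2.resize(t[160:240,105:185],None,fx=5,fy=5,interpolation=2)]))"
```

```text
(array([0.56174199, 0.33218007, 0.15817582]), np.float64(0.001408275801685502))
(array([0.53890987, 0.24299242, 0.16383794]), np.float64(0.0015606078207219477))
```

View pics/c7.png

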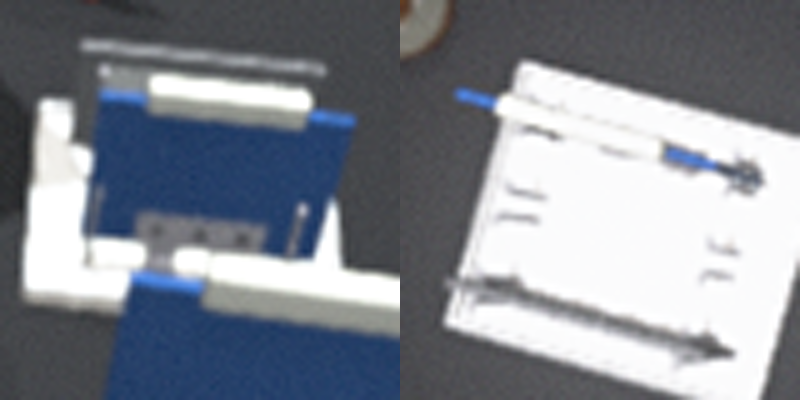

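```bash
python3 -c "
from h import *
print(tri(('scene',356,180.4),('top',141.2,185.6)),atz('scene',356,180.4,.16),atz('top',141.2,185.6,.16))"
```

```text
(array([0.54749763, 0.28990779, 0.15576198]), np.float64(0.0003138391270227729)) [0.55152878 0.2882913  0.16      ] [0.54707535 0.2885388  0.16      ]
```

Request:
{"method": "jog_arm", "body": {
  "deltas": [
    [[38,14,0,0.6,0,-6,40],[38,20,15,0.6,0,-6,40],[38,20,15,0,0,0,40],[38,20,20,0,0,0,40],[30,15,20,0,0,0,40]]
  ]
}}

```text
clock: 8.2
eef_pos: [0.5557, 0.2809, 0.2546]
tool_rot: [0.797, 0.603, 0.006, 0.002]
ft_force: [0.4, -0.7, -0.4]
grip_width: 0.0402
```

```bash
python3 -c "
from h import *
go((.549,.2885,.205),74)"
```

```text
t 8.2 pos [0.5557 0.2809 0.2546] F [ 0.4 -0.7 -0.4] w 40.2 shift [ 5.2 -9.  49.5] in final axes [ 5.5 -8.5 49.6] rotvec [ 0.61 -0.41  0.24]
```

Request:
{"method": "jog_arm", "body": {
  "deltas": [
    [[5.5,-8.5,25,0.6,-0.4,0,40],[0,0,24,0,0,0,40],[0,0,0,0,0,0,40]]
  ]
}}

```text
clock: 8.5
eef_pos: [0.5508, 0.2917, 0.196]
tool_rot: [0.797, 0.604, -0.004, 0.0]
ft_force: [-0.9, -0.6, -0.0]
grip_width: 0.0399
```

```bash
python3 -c "
from h import *
go((.549,.2885,.145),74)
s=snap('scene','s8.png')
cv2.imwrite('pics/c8.png',cv2.resize(s[110:240,290:430,::-1],None,fx=5,fy=4.6,interpolation=2))"
```

```text
t 8.5 pos [0.5508 0.2917 0.196 ] F [-0.9 -0.6 -0. ] w 39.9 shift [-3.2 -0.7 51.1] in final axes [-3.6 -0.9 51. ] rotvec [-0.24  0.35  0.27]
```

View pics/c8.png

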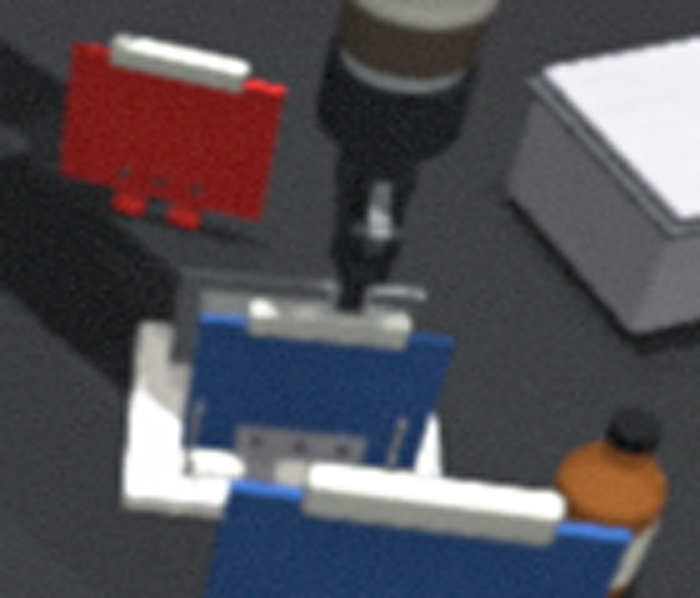

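```bash
python3 -c "
from h import *
o=get_obs();R=Rn.from_quat(o['tool_rot']);p=o['eef_pos']
for d in((0,0,0),(0,.024,-.006),(0,-.024,-.006)):print((proj('scene',p+R.apply(d))-[290,110])*[5,4.6])
print((proj('scene',[[.549,.2885,.16],[.549,.2885,.17]])-[290,110])*[5,4.6])"
```

```text
[[347.21970476 278.52784385]]
[[348.82160148 298.98306961]]
[[349.2098168  244.41653791]]
[[329.18865744 320.92930237]
 [331.97301248 309.39342551]]
```

Rear fingertip seen at crop 350/302 matches its prediction (349/299), lip centre at 330/325 too (329/321). Descend and grip.

Request:
{"method": "jog_arm", "body": {
  "deltas": [
    [[-3.5,0,20,0,0.3,0,40],[0,0,20,0,0,0,40],[0,0,0,0,0,0,40]]
  ]
}}

```text
clock: 8.85
eef_pos: [0.5531, 0.2888, 0.163]
tool_rot: [0.798, 0.603, 0.004, -0.0]
ft_force: [1.0, 0.4, -0.2]
grip_width: 0.0397
```

```bash
python3 -c "
from h import *
go((.551,.2885,.143),74)"
```

```text
t 8.85 pos [0.5531 0.2888 0.163 ] F [ 1.   0.4 -0.2] w 39.7 shift [-1. -2. 20.] in final axes [-0.9 -1.9 20. ] rotvec [ 0.27 -0.38  0.15]
```

Request:
{"method": "jog_arm", "body": {
  "deltas": [
    [[-1,-2,20,0.3,-0.4,0,40],[0,0,0,0,0,0,40]]
  ]
}}

```text
clock: 9.05
eef_pos: [0.553, 0.2886, 0.1477]
tool_rot: [0.798, 0.602, 0.003, 0.001]
ft_force: [-0.2, -0.5, 0.2]
grip_width: 0.0399
```

Request:
{"method": "jog_arm", "body": {
  "deltas": [
    [[0,0,0,0,0,0,25],[0,0,0,0,0,0,16],[0,0,0,0,0,0,12],[0,0,0,0,0,0,5],[0,0,0,0,0,0,5]]
  ]
}}

```text
clock: 9.55
eef_pos: [0.5529, 0.2899, 0.1535]
tool_rot: [0.798, 0.603, 0.005, -0.001]
ft_force: [-0.6, 1.3, -1.8]
grip_width: 0.0105
```

```bash
python3 -c "
from h import *
go((.551,.2885,.143),74)"
```

```text
t 9.55 pos [0.5529 0.2899 0.1535] F [-0.6  1.3 -1.8] w 10.5 shift [-2.  -1.5 10.5] in final axes [-1.9 -1.5 10.5] rotvec [ 0.29 -0.5   0.1 ]
```

Gripped too high (the tool rose ~6 mm). Reopen and go lower.

Request:
{"method": "jog_arm", "body": {
  "deltas": [
    [[0,0,0,0,0,0,25],[0,0,0,0,0,0,30],[-1,-1.5,12,0.3,-0.5,0,30],[0,0,2,0,0,0,30]]
  ]
}}

```text
clock: 9.95
eef_pos: [0.5546, 0.2896, 0.1412]
tool_rot: [0.799, 0.602, 0.003, 0.002]
ft_force: [0.1, -0.8, -0.1]
grip_width: 0.0303
```

```bash
python3 -c "
from h import *
go((.551,.2885,.141),74)"
```

```text
t 9.95 pos [0.5546 0.2896 0.1412] F [ 0.1 -0.8 -0.1] w 30.3 shift [-2.1 -3.2  0.1] in final axes [-2.1 -3.2  0.2] rotvec [ 0.42 -0.15  0.02]
```

Request:
{"method": "jog_arm", "body": {
  "deltas": [
    [[0,-2,1,0.4,-0.1,0,20],[0,0,1,0,0,0,13],[0,0,0.5,0,0,0,5],[0,0,0,0,0,0,5],[0,0,0,0,0,0,5]]
  ]
}}

```text
clock: 10.45
eef_pos: [0.551, 0.2906, 0.1386]
tool_rot: [0.798, 0.602, -0.001, -0.002]
ft_force: [-0.5, 0.9, -0.0]
grip_width: 0.0109
```

```bash
python3 -c "
from h import *
go((.551,.2885,.141),74)"
```

```text
t 10.45 pos [0.551  0.2906 0.1386] F [-0.5  0.9 -0. ] w 10.9 shift [-2.   0.5 -2.4] in final axes [-2.   0.5 -2.4] rotvec [-0.22 -0.05  0.04]
```

Request:
{"method": "jog_arm", "body": {
  "deltas": [
    [[0,0,-8,0,0,0,5],[0,0,-15,0,0,0,5],[0,0,-20,0,0,0,5],[0,0,-20,0,0,0,5],[0,0,-20,0,0,0,5]]
  ]
}}

```text
clock: 10.95
eef_pos: [0.5491, 0.2878, 0.2172]
tool_rot: [0.799, 0.602, -0.008, -0.001]
ft_force: [0.0, 0.4, -3.4]
grip_width: 0.0112
```

```bash
python3 -c "
from h import *
go((.551,.2885,.265),74)"
```

```text
t 10.95 pos [0.5491 0.2878 0.2172] F [ 0.   0.4 -3.4] w 11.2 shift [  0.7   1.  -47.8] in final axes [  1.2   1.6 -47.8] rotvec [-0.68  0.64  0.01]
```

Request:
{"method": "jog_arm", "body": {
  "deltas": [
    [[1,1,-25,-0.6,0.6,0,5],[0,0,-25,0,0,0,5],[-20,10,-10,0,0,-4,5],[-30,15,0,0,0,-5,5],[-35,15,0,0,0,-5,5]]
  ]
}}

```text
clock: 11.45
eef_pos: [0.5754, 0.2004, 0.2818]
tool_rot: [0.713, 0.701, 0.002, 0.001]
ft_force: [0.2, -1.0, -4.4]
grip_width: 0.011
```

```bash
python3 -c "
from h import *
go((.615,.003,.28),91.5)"
```

```text
t 11.45 pos [0.5754 0.2004 0.2818] F [ 0.2 -1.  -4.4] w 11.0 shift [-196.7   43.     1.7] in final axes [-198.4   34.4    1.8] rotvec [ 0.2  -0.06 -2.49]
```

Request:
{"method": "jog_arm", "body": {
  "deltas": [
    [[-40,7,0,0,0,-2.5,5],[-40,7,0,0,0,0,5],[-40,7,0,0,0,0,5],[-40,7,0,0,0,0,5],[-30,6,0,0,0,0,5]]
  ]
}}

```text
clock: 11.95
eef_pos: [0.6146, 0.0026, 0.2809]
tool_rot: [0.696, 0.718, 0.0, 0.002]
ft_force: [1.2, 0.9, -4.0]
grip_width: 0.011
```

Request:
{"method": "jog_arm", "body": {
  "deltas": [
    [[0,0,0,0,0,0,5],[0,0,0,0,0,0,5]]
  ]
}}

```text
clock: 12.15
eef_pos: [0.6151, -0.0033, 0.2797]
tool_rot: [0.699, 0.715, -0.001, 0.002]
ft_force: [0.2, 0.1, -2.9]
grip_width: 0.0113
```

```bash
python3 -c "
from h import *
go((.615,.003,.28),91.5)
s=snap('scene','s9.png');t=snap('top','t9.png')
cv2.imwrite('pics/c9.png',np.hstack([cv2.resize(s[130:260,215:305,::-1],None,fx=4.4,fy=4.4,interpolation=2),cv2.resize(t[100:230,215:305,::-1],None,fx=4.4,fy=4.4,interpolation=2)]))"
```

```text
t 12.15 pos [ 0.6151 -0.0033  0.2797] F [ 0.2  0.1 -2.9] w 11.3 shift [ 6.3  0.1 -0.3] in final axes [ 6.3  0.1 -0.3] rotvec [ 0.06  0.24 -0.21]
```

View pics/c9.png

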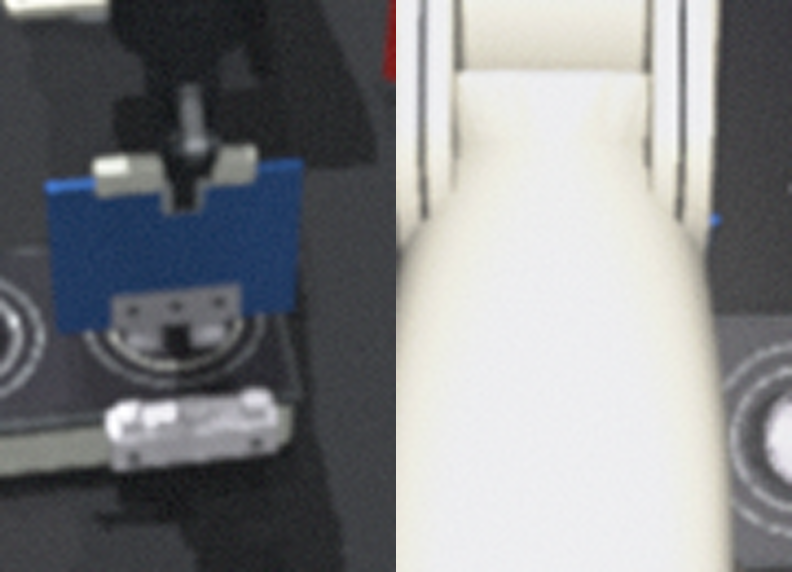

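The cover hangs upright above the hinge: sheet corners crop (46,183),(302,160),(298,308),(56,333), its knuckles over the two gaps. I measure both in the scene image.

```bash
cat > m.py <<'E'
from h import *
def atx(n,u,v,x0,yaw=np.radians(1.5),y0=0):
    o,d=ray(n,u,v); nn=np.array([np.cos(yaw),np.sin(yaw),0]); return o+d*(nn@(np.array([x0,y0,0])-o))/(nn@d)
def cov(f,box,xf):
    """blue sheet edges on its rear-face plane through x=xf"""
    im=cv2.imread('pics/'+f).astype(float); S=cv2.GaussianBlur(im[:,:,0]-im[:,:,2],(3,3),0.7)
    x,y,w,h=box; L=[];R=[]
    for v in range(y,y+h):
        s=S[v,x:x+w]; k=np.where(s>25)[0]
        if len(k)<10: continue
        lev=np.median(s[k])/2; k=np.where(s>lev)[0]; a,b=k[0],k[-1]
        L.append(atx('scene',x+a-(s[a]-lev)/(s[a]-s[a-1]),v,xf)); R.append(atx('scene',x+b+(s[b]-lev)/(s[b]-s[b+1]),v,xf))
    L,R=np.array(L),np.array(R); return L,R
def fitc(f,box,xf):
    L,R=cov(f,box,xf); out=[]
    for E in(L,R):
        p=np.polyfit(E[:,2],E[:,1],1); r=E[:,1]-np.polyval(p,E[:,2]); g=abs(r)<.002; p=np.polyfit(E[g,2],E[g,1],1); out.append(p); print('edge roll deg',np.degrees(p[0]).round(2),'n',g.sum(),'std mm',1000*r[g].std().round(5),'z',E[g,2].min().round(3),E[g,2].max().round(3))
    for z in (E[:,2].min(),E[:,2].mean()): print('z',z.round(3),'yL,yR',*[np.polyval(p,z).round(4) for p in out],'mid',np.mean([np.polyval(p,z) for p in out]).round(4))
E
python3 - <<'E'
from m import *
go((.615,.003,.28),91.5)
fitc('s9.png',(222,173,64,26),.618)
im=cv2.imread('pics/s0.png').astype(int).sum(2)//3
print(im[215:240,234:284:1].tolist().__str__().replace('],','],\n'))
E
```

```text
t 12.25 pos [ 0.615  -0.0024  0.2798] F [ 0.2 -0.6 -3.9] w 11.1 shift [ 5.4  0.2 -0.3] in final axes [ 5.4  0.2 -0.2] rotvec [ 0.06  0.26 -0.1 ]
edge roll deg 0.06 n 26 std mm 0.32 z 0.206 0.296
edge roll deg 0.23 n 26 std mm 0.15 z 0.184 0.276
z 0.184 yL,yR -0.0807 0.0646 mid -0.008
z 0.231 yL,yR -0.0806 0.0648 mid -0.0079
[[79, 80, 78, 78, 79, 78, 81, 89, 97, 111, 122, 126, 126, 124, 113, 99, 86, 87, 84, 83, 83, 86, 87, 90, 97, 112, 116, 116, 131, 131, 124, 117, 99, 88, 81, 75, 76, 77, 79, 77, 78, 77, 76, 77, 80, 77, 92, 106, 100, 77],
 [80, 79, 78, 80, 80, 80, 79, 76, 80, 90, 102, 123, 132, 132, 128, 121, 116, 129, 123, 118, 117, 119, 127, 131, 126, 130, 123, 122, 119, 112, 94, 88, 75, 78, 74, 77, 80, 72, 79, 73, 76, 75, 77, 79, 78, 79, 85, 101, 102, 80],
 [79, 79, 77, 80, 78, 78, 78, 77, 79, 78, 79, 89, 95, 98, 101, 108, 121, 135, 132, 129, 125, 127, 130, 135, 127, 112, 97, 89, 90, 84, 77, 78, 79, 76, 81, 87, 105, 124, 133, 137, 129, 108, 84, 75, 78, 82, 86, 103, 111, 91],
 [79, 78, 78, 79, 80, 81, 78, 77, 79, 78, 80, 80, 78, 78, 79, 86, 91, 95, 94, 91, 94, 89, 93, 98, 97, 95, 91
[... 4348 characters left out ...]
1, 30, 26, 32, 35, 33, 32, 28, 32, 26, 33, 31, 33, 34, 35, 39, 47, 48, 54, 54, 59, 68, 66],
 [31, 30, 34, 28, 27, 35, 47, 63, 70, 65, 53, 50, 44, 37, 33, 36, 34, 34, 32, 29, 33, 27, 28, 31, 34, 31, 30, 29, 32, 37, 33, 32, 30, 33, 32, 33, 29, 36, 32, 31, 32, 36, 43, 49, 54, 64, 67, 66, 70, 72],
 [35, 36, 36, 36, 39, 30, 27, 33, 34, 32, 35, 31, 31, 33, 32, 32, 31, 27, 31, 35, 33, 28, 34, 27, 29, 32, 35, 30, 32, 30, 33, 30, 34, 33, 32, 33, 24, 31, 31, 31, 30, 39, 36, 42, 53, 68, 66, 66, 70, 73],
 [41, 38, 38, 37, 42, 37, 34, 33, 29, 32, 33, 37, 28, 35, 25, 31, 35, 33, 33, 30, 31, 29, 28, 30, 33, 29, 32, 23, 32, 31, 30, 31, 32, 31, 34, 36, 27, 33, 30, 29, 34, 34, 41, 42, 54, 63, 66, 70, 71, 74]]
```

```bash
python3 - <<'E'
from m import *
p=lambda u,v,z:print(np.round(atz('scene',u,v,z),4))
for u,v in((244.15,222),(258.3,220.3),(272.8,219)):p(u,v,.0885)
print('model');
for hx,hy in((.615,.003),(.615,.0),(.609,.003)):
    for zz in (.083,.091): print(np.round(proj('scene',[[hx+np.sin(-np.radians(1.5))*y,hy+y,zz] for y in(-.053,-.048,-.04,-.032,-.008,0,.008,.032,.04,.048,.053)])-[234,215],1).tolist())
print((proj('scene',[.615,.003,.083])), get_obs()['clock'])
im=cv2.imread('pics/t0.png').astype(int).sum(2)//3
print(im[158:178,228:278].tolist().__str__().replace('],','],\n'))
E
```

```text
[ 0.6082 -0.0368  0.0885]
[0.6065 0.0033 0.0885]
[0.6064 0.0444 0.0885]
model
[[5.8, 10.9], [7.5, 10.7], [10.4, 10.4], [13.2, 10.1], [21.7, 9.2], [24.5, 8.9], [27.4, 8.6], [35.8, 7.7], [38.6, 7.3], [41.4, 7.0], [43.2, 6.8]]
[[5.7, 9.1], [7.5, 8.9], [10.3, 8.6], [13.2, 8.3], [21.7, 7.4], [24.5, 7.1], [27.4, 6.8], [35.9, 5.8], [38.7, 5.5], [41.5, 5.2], [43.3, 5.0]]
[[4.7, 11.0], [6.5, 10.8], [9.3, 10.5], [12.1, 10.2], [20.6, 9.3], [23.5, 9.0], [26.3, 8.7], [34.8, 7.7], [37.6, 7.4], [40.4, 7.1], [42.1, 6.9]]
[[4.6, 9.2], [6.4, 9.0], [9.2, 8.7], [12.1, 8.4], [20.6, 7.5], [23.5, 7.2], [26.3, 6.8], [34.8, 5.9], [37.6, 5.6], [40.4, 5.3], [42.2, 5.1]]
[[5.6, 9.3], [7.3, 9.1], [10.2, 8.8], [13.0, 8.5], [21.5, 7.5], [24.3, 7.2], [27.1, 6.9], [35.5, 6.0], [38.3, 5.7], [41.1, 5.4], [42.9, 5.2]]
[[5.5, 7.5], [7.3, 7.3], [10.1, 7.0], [13.0, 6.6], [21.5, 5.7], [24.3, 5.4], [27.1, 5.1], [35.6, 4.2], [38.4, 3.9], [41.2, 3.6], [43.0, 3.4]]
[[258.53995434 223.88157291]] 12.25
[[76, 76, 75, 76, 80, 75, 77, 73, 76, 78, 78, 78, 81, 75, 79, 77, 78, 77, 76, 75, 77, 77, 77, 79, 75, 75, 79, 74, 78, 77, 76, 72
[... 3931 characters left out ...]
15, 113, 113, 116, 114, 117, 114, 119, 116, 118, 116, 118, 116, 118, 115, 117, 122, 117, 121, 120, 119, 120, 120, 120, 118, 112, 119, 119, 118, 122, 119, 121, 120, 118, 116, 118, 116, 119, 118],
 [111, 120, 117, 112, 118, 119, 116, 119, 114, 116, 119, 115, 118, 119, 118, 123, 119, 119, 120, 121, 117, 121, 123, 114, 116, 117, 120, 117, 119, 117, 118, 118, 117, 120, 120, 118, 119, 122, 117, 118, 116, 115, 118, 119, 116, 115, 120, 116, 119, 117],
 [113, 118, 117, 117, 116, 118, 117, 120, 119, 116, 119, 117, 117, 118, 120, 121, 122, 119, 117, 116, 118, 120, 121, 123, 126, 123, 122, 122, 120, 118, 117, 120, 118, 117, 120, 119, 120, 120, 116, 122, 123, 118, 118, 116, 116, 117, 120, 120, 118, 118]]
```

```bash
python3 - <<'E'
from m import *
for r in (6,8.9,12): print(np.round(atz('top',253,158+r,.091),4), np.round(atz('top',253,158+r,.083),4))
for r in (162.6,172.3): print(np.round(atz('top',253,r,.08),4))
im=cv2.imread('pics/t0.png').astype(int).sum(2)//3
# hotplate rear edge away from bracket in top view, and front edge
for c in (229,285,300,320):
    g=cv2.GaussianBlur(cv2.imread('pics/t0.png'),(3,3),0).astype(int).sum(2)//3; print(c,g[164:180,c].tolist(),g[222:236,c].tolist())
E
```

```text
[0.6145 0.0018 0.091 ] [0.6156 0.0019 0.083 ]
[0.6065 0.0018 0.091 ] [0.6076 0.0019 0.083 ]
[0.598  0.0017 0.091 ] [0.5991 0.0018 0.083 ]
[0.62  0.002 0.08 ]
[0.5931 0.0018 0.08  ]
229 [76, 76, 75, 74, 74, 73, 72, 76, 91, 110, 119, 119, 117, 117, 116, 115] [120, 120, 120, 120, 118, 119, 121, 114, 95, 77, 69, 69, 70, 69]
285 [71, 71, 71, 71, 70, 68, 72, 86, 102, 111, 114, 116, 117, 117, 118, 118] [121, 121, 122, 122, 123, 122, 110, 86, 69, 65, 67, 68, 68, 67]
300 [67, 67, 67, 67, 66, 64, 70, 88, 106, 111, 111, 112, 113, 120, 139, 154] [122, 119, 120, 119, 117, 111, 93, 66, 49, 52, 58, 63, 66, 66]
320 [61, 60, 60, 60, 60, 63, 79, 100, 112, 111, 110, 109, 109, 109, 109, 109] [116, 115, 115, 117, 119, 111, 89, 69, 62, 63, 65, 65, 65, 65]
```

Bracket axis from both views: x ≈ 0.607, y ≈ 0.0035; the cover hangs 5.5 mm to −y of the tool, so tool target is (0.607, 0.009).

Request:
{"method": "jog_arm", "body": {
  "deltas": [
    [[11,-8,0,0,0.2,0,5],[0,0,20,0,0,0,5],[0,0,20,0,0,0,5],[0,0,0,0,0,0,5]]
  ]
}}

```text
clock: 12.65
eef_pos: [0.6045, 0.0163, 0.2399]
tool_rot: [0.696, 0.718, 0.001, 0.0]
ft_force: [-1.0, -0.9, -4.2]
grip_width: 0.0108
```

```bash
python3 - <<'E'
from m import *
s=snap('scene','s10.png')
go((.607,.009,.23),91.6)
fitc('s10.png',(222,178,64,30),.61)
E
```

```text
t 12.7 pos [0.6052 0.0164 0.2415] F [-0.6  0.  -3.8] w 11.0 shift [-7.5  1.5 11.5] in final axes [-7.4  1.6 11.5] rotvec [ 0.25 -0.11  0.26]Traceback (most recent call last):
  File "<stdin>", line 4, in <module>
  File "m.py", line 15, in fitc
    L,R=cov(f,box,xf); out=[]
        ~~~^^^^^^^^^^
  File "m.py", line 12, in cov
    L.append(atx('scene',x+a-(s[a]-lev)/(s[a]-s[a-1]),v,xf)); R.append(atx('scene',x+b+(s[b]-lev)/(s[b]-s[b+1]),v,xf))
                                                                                                        ~^^^^^
IndexError: index 64 is out of bounds for axis 0 with size 64
```

Request:
{"method": "jog_arm", "body": {
  "deltas": [
    [[-7.4,1.6,8,0.2,0,0.2,5],[0,0,0,0,0,0,5],[0,0,0,0,0,0,5]]
  ]
}}

```text
clock: 13.0
eef_pos: [0.6079, 0.0108, 0.2362]
tool_rot: [0.696, 0.718, 0.003, 0.001]
ft_force: [0.1, 0.9, -3.8]
grip_width: 0.0108
```

```bash
python3 - <<'E'
from m import *
go((.607,.009,.23),91.6)
s=snap('scene','s11.png')
go((.607,.009,.23),91.6)
fitc('s11.png',(220,187,76,20),.61)
cv2.imwrite('pics/c11.png',cv2.resize(s[160:245,215:300,::-1],None,fx=7,fy=7,interpolation=2))
E
```

```text
t 13.0 pos [0.6079 0.0108 0.2362] F [ 0.1  0.9 -3.8] w 10.8 shift [-1.7 -1.   6.1] in final axes [-1.7 -1.   6.2] rotvec [ 0.29 -0.11  0.23]
t 13.05 pos [0.6078 0.0106 0.236 ] F [ 0.  -0.5 -3.2] w 11.1 shift [-1.6 -0.9  6. ] in final axes [-1.6 -0.9  6. ] rotvec [ 0.28 -0.1   0.22]
edge roll deg 0.07 n 20 std mm 0.12000000000000001 z 0.164 0.236
edge roll deg -0.18 n 20 std mm 0.15 z 0.141 0.215
z 0.141 yL,yR -0.0663 0.0794 mid 0.0065
z 0.179 yL,yR -0.0663 0.0793 mid 0.0065
```

View pics/c11.png

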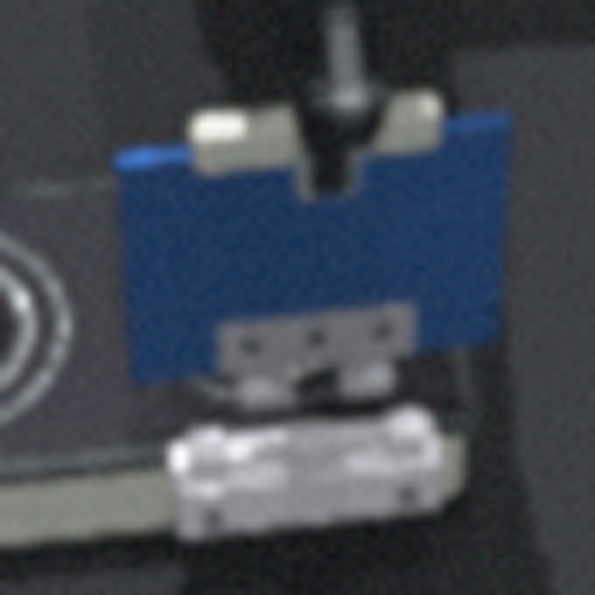

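Knuckles' middle at crop x≈316, bracket middle ≈309: 2.5–3 mm to move, as the edge fit says.

Request:
{"method": "jog_arm", "body": {
  "deltas": [
    [[-2.8,-0.9,3,0.2,0,0.2,5],[0,0,3,0,0,0,5],[0,0,0,0,0,0,5]]
  ]
}}

```text
clock: 13.35
eef_pos: [0.6076, 0.0071, 0.2305]
tool_rot: [0.697, 0.717, 0.002, 0.0]
ft_force: [-0.9, 0.1, -3.6]
grip_width: 0.0115
```

```bash
python3 - <<'E'
from m import *
s=snap('scene','s12.png')
go((.607,.0077,.2016),91.6)
fitc('s12.png',(220,190,76,18),.61)
E
```

```text
t 13.4 pos [0.6077 0.007  0.2307] F [-0.   0.  -3.8] w 11.1 shift [ 0.6 -0.7 29.1] in final axes [ 0.7 -0.6 29.1] rotvec [ 0.18 -0.09 -0.05]
edge roll deg -0.26 n 18 std mm 0.12999999999999998 z 0.16 0.226
edge roll deg -0.02 n 18 std mm 0.12999999999999998 z 0.137 0.205
z 0.137 yL,yR -0.0696 0.0757 mid 0.003
z 0.171 yL,yR -0.0698 0.0757 mid 0.0029
```

Request:
{"method": "jog_arm", "body": {
  "deltas": [
    [[0.4,-0.5,4,0.1,0,0,5],[0,0,4,0,0,0,5],[0,0,3,0,0,0,5],[0,0,2,0,0,0,5]]
  ]
}}

```text
clock: 13.8
eef_pos: [0.6072, 0.0074, 0.2168]
tool_rot: [0.698, 0.717, 0.001, -0.0]
ft_force: [0.5, 0.0, -3.4]
grip_width: 0.0111
```

Request:
{"method": "jog_arm", "body": {
  "deltas": [
    [[0,0,2,0,0,0,5],[0,0,2,0,0,0,5]]
  ]
}}

```text
clock: 14.0
eef_pos: [0.6071, 0.0075, 0.2122]
tool_rot: [0.697, 0.717, 0.001, -0.0]
ft_force: [-0.5, -0.4, -3.2]
grip_width: 0.0114
```

```bash
python3 - <<'E'
from m import *
s=snap('scene','s13.png')
go((.607,.0075,.2016),91.6)
fitc('s13.png',(220,194,76,18),.61)
E
```

```text
t 14.05 pos [0.6069 0.0075 0.2118] F [ 0.2  0.1 -3.9] w 10.8 shift [-0.   0.1 10.2] in final axes [-0.   0.1 10.2] rotvec [ 0.03 -0.1  -0.05]
edge roll deg -0.11 n 18 std mm 0.12999999999999998 z 0.144 0.211
edge roll deg 0.05 n 18 std mm 0.22 z 0.12 0.189
z 0.12 yL,yR -0.0694 0.0759 mid 0.0033
z 0.155 yL,yR -0.0695 0.076 mid 0.0032
```

Request:
{"method": "jog_arm", "body": {
  "deltas": [
    [[0,0,2,0,0,0,5],[0,0,2,0,0,0,5],[0,0,1,0,0,0,5]]
  ]
}}

```text
clock: 14.35
eef_pos: [0.6071, 0.0076, 0.2066]
tool_rot: [0.697, 0.717, 0.001, -0.0]
ft_force: [0.2, -0.3, -3.0]
grip_width: 0.0112
```

Request:
{"method": "jog_arm", "body": {
  "deltas": [
    [[0,0,1.5,0,0,0,5],[0,0,1,0,0,0,5]]
  ]
}}

```text
clock: 14.55
eef_pos: [0.6071, 0.0076, 0.2039]
tool_rot: [0.697, 0.717, 0.001, -0.0]
ft_force: [0.5, -0.7, -3.7]
grip_width: 0.0113
```

Request:
{"method": "jog_arm", "body": {
  "deltas": [
    [[0,0,1,0,0,0,5],[0,0,0.5,0,0,0,5]]
  ]
}}

```text
clock: 14.75
eef_pos: [0.6075, 0.0075, 0.2027]
tool_rot: [0.697, 0.717, 0.001, 0.0]
ft_force: [0.1, -0.2, -3.3]
grip_width: 0.0105
```

Request:
{"method": "jog_arm", "body": {
  "deltas": [
    [[0,0,0.8,0,0,0,5],[0,0,0.5,0,0,0,5]]
  ]
}}

```text
clock: 14.95
eef_pos: [0.6081, 0.0076, 0.2019]
tool_rot: [0.697, 0.717, 0.002, 0.001]
ft_force: [0.3, 0.0, -2.7]
grip_width: 0.0112
```

Request:
{"method": "jog_arm", "body": {
  "deltas": [
    [[0,0,0.8,0,0,0,5],[0,0,0.5,0,0,0,5]]
  ]
}}

```text
clock: 15.15
eef_pos: [0.6086, 0.0076, 0.2014]
tool_rot: [0.697, 0.717, 0.003, 0.001]
ft_force: [0.4, -0.3, 0.4]
grip_width: 0.011
```

Request:
{"method": "jog_arm", "body": {
  "deltas": [
    [[0,0,0.8,0,0,0,5],[0,0,0,0,0,0,5]]
  ]
}}

```text
clock: 15.35
eef_pos: [0.6086, 0.0077, 0.2014]
tool_rot: [0.697, 0.717, 0.003, 0.002]
ft_force: [-0.5, -0.2, -2.8]
grip_width: 0.0107
```

```bash
python3 - <<'E'
from m import *
s=snap('scene','s14.png')
go((.607,.0075,.2016),91.6)
fitc('s14.png',(220,198,76,18),.61)
E
```

```text
t 15.4 pos [0.6086 0.0077 0.2014] F [-0.9 -0.6 -0.1] w 11.1 shift [-0.1 -1.6 -0.2] in final axes [-0.1 -1.6 -0.2] rotvec [ 0.37 -0.1  -0.05]
edge roll deg -0.09 n 18 std mm 0.12999999999999998 z 0.127 0.196
edge roll deg -0.04 n 18 std mm 0.13999999999999999 z 0.103 0.173
z 0.103 yL,yR -0.0692 0.0765 mid 0.0036
z 0.139 yL,yR -0.0693 0.0765 mid 0.0036
```

Request:
{"method": "jog_arm", "body": {
  "deltas": [
    [[0,0.3,1.2,0.3,0,0,5],[0,0,0.8,0,0,0,5]]
  ]
}}

```text
clock: 15.6
eef_pos: [0.6095, 0.0078, 0.2013]
tool_rot: [0.697, 0.717, 0.002, 0.001]
ft_force: [-1.9, -0.2, 3.6]
grip_width: 0.0112
```

Request:
{"method": "jog_arm", "body": {
  "deltas": [
    [[0,0,0.8,0.2,0,0,5],[0,0,0,0,0,0,5]]
  ]
}}

```text
clock: 15.8
eef_pos: [0.6097, 0.0078, 0.2013]
tool_rot: [0.697, 0.717, 0.001, -0.0]
ft_force: [-0.2, -0.1, 0.0]
grip_width: 0.0109
```

```bash
python3 - <<'E'
from m import *
go((.607,.0075,.2016),91.6)
E
```

```text
t 15.8 pos [0.6097 0.0078 0.2013] F [-0.2 -0.1  0. ] w 10.9 shift [-0.2 -2.7 -0.3] in final axes [-0.2 -2.7 -0.3] rotvec [ 0.06 -0.11 -0.05]
```

```bash
python3 - <<'E'
from m import *
s=snap('scene','s15.png')
go((.607,.0075,.2016),91.6)
fitc('s15.png',(220,198,76,18),.61)
o=get_obs(); R=Rn.from_quat(o['tool_rot']); xs=o['eef_pos'][0]+.003
for z in(.095,.097,.099,.102): print(z,(proj('scene',[[xs+.002,-.0693,z],[xs-.002,.0765,z]])-[195,150])*5.5)
cv2.imwrite('pics/c15.png',cv2.resize(s[150:250,175:305,::-1],None,fx=5.5,fy=5.5,interpolation=2)[:,110:])
E
```

```text
t 15.85 pos [0.6097 0.0078 0.2013] F [-1.7  0.1  3. ] w 11.0 shift [-0.2 -2.7 -0.3] in final axes [-0.2 -2.7 -0.3] rotvec [ 0.06 -0.11 -0.05]
edge roll deg -0.23 n 18 std mm 0.11 z 0.127 0.196
edge roll deg 0.23 n 18 std mm 0.17 z 0.103 0.173
z 0.103 yL,yR -0.0691 0.0765 mid 0.0037
z 0.139 yL,yR -0.0692 0.0767 mid 0.0037
0.095 [[207.02058969 403.33287468]
 [491.6928268  372.20749615]]
0.097 [[206.84825493 400.8090245 ]
 [491.85788301 369.67336596]]
0.099 [[206.67553138 398.27911913]
 [492.02330101 367.13323626]]
0.102 [[206.41571436 394.4728628 ]
 [492.27210876 363.3117489 ]]
```

View pics/c15.png

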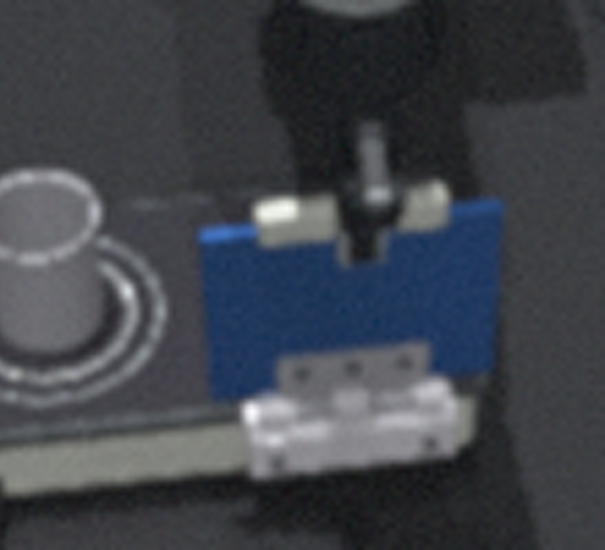

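Sheet's lower corners at crop (210,400) and (492,372) match the predicted seated ones (207,401)/(492,370). The middle fixed knuckle shows between the cover's two, and the beaker stands in its circle.

```bash
python3 -c "
from h import *
print(job_done()); o=get_obs(); print(o['clock'],o['ft_force'],o['grip_width'])"
```

```text
the job is handed in; nothing more can be done
None
the job is handed in; nothing more can be done
```

I moved the beaker to the free zone and set the small blue cover on the hinge. I handed in at about 16 s, still holding the cover upright.

- **Beaker:** I slid it across loosely caged between the fingers, without lifting it, and let go. Measured after release, it stood within about 2 mm of my target point at the free zone's centre.
- **Cover:** it came to rest on the hinge at the height I predicted (tool z 0.2013 m, predicted 0.2016 m). Its sideways centre was within about 0.5 mm of the hinge and it stood upright to within about 0.3°. The force reading was between 0 and 3 N upward on the tool, so it was not pressed hard.
- **What went wrong on the way:** the first grip on the lip was too high, so I opened and took it again lower. Joint 6 reached the end of its range once in free space, so I turned the other way.
- **What disagreed:** on the way down the tool moved about 2.5 mm in x as the cover settled into the cradles. My estimate of the hinge's x (0.607 m) was therefore probably a millimetre or two off.
- **Not checked:** I did not compare positions of the tray lid, pin, bottles and wrench at the end, and I could not see along the hinge bore itself.

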